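Gauge a blind bore with a depth rod and set its stop disc

ROBOT

A 7-joint arm with a two-finger parallel gripper is mounted at the origin on the work surface; the furniture and walls round the work are solid. World frame = base frame: x ahead of the robot, y to its left, z up, the work surface at z = 0. Lengths are in m, angles in rad, forces in N, time in s.
With the tool pointing down it reaches from about 0.4 to 0.85 m from the base axis. Payload 10.4 kg.
Tool frame: the origin (TCP) lies between the finger pads; the fingertips stand 17 mm ahead of it and the grasp point (between the pads) lies 2 mm behind it; z points along the fingers, y is the line along which they close (so a half turn about z gives the same grasp; the last joint's range is limited). The gripper opens to 85 mm and grips with 20 to 120 N. Pads are 22 mm wide; open, the fingers measure 114 mm over their backs; the gripper's body (76 mm by 85 mm) begins 54 mm behind the grasp point. The pads swing forward as they close: fully open they stand 13 mm farther back than shut.
Start: joints at [1.186, 0.332, -0.065, 1.46, 0.022, 1.35, -0.088], TCP at [0.221, -0.585, 0.248] pointing down, gripper open.
Joint ranges: [-2.6, 2.6], [-0.5, 2.12], [-1.47, 1.34], [0.16, 2.42], [-1.27, 4.41], [0.06, 2.06], [-2.6, 2.6]. Speed limits (rad/s): [2.22, 2.22, 2.79, 2.79, 3.14, 3.14, 3.14].

INTERFACE

Orientations are given as a unit quaternion [x, y, z, w].
In Python, from workcell import readout, imaging, manip gives the robot as it stands. The module is installed in compiled form; this text tells all that it offers.
- The arm moves only by the shell command python3 -m crank 'ROWS' [OPENING] [FORCE]. ROWS is JSON, a list of rows, each a list of 4 numbers: the shift along the tool's x, y, z as a fraction of full scale, then the turn about the tool's z as a fraction of full scale. In form: [[x, y, z, yaw], ...]. A call has 1 to 5 rows; each row is the pose to reach, as a shift and turn from the pose commanded when the call began, along the tool's axes at that moment; what a row does not reach only later rows make up. Full scale, the value 1, is 400 mm for a shift and 60 degrees for a turn. A row lasts 1/12 s, in which the tool goes at most 41.7 mm and 7.16 degrees, less where a joint would pass 70% of its speed; a pose out of reach is approached as far as the arm can. A call with a number of a shift or a turn outside -1 to 1 is refused whole. A call with a gripper value outside its range is refused whole. OPENING is the gripper command: -1 is shut, 1 is fully open, values between are in proportion, set as the call begins (- or left out, the last holds). The fingers move at their own pace and stop on an object; FORCE is the grip in N (left out, the last holds). Time passes only in rows, so rows that repeat a pose let the fingers close. It gives the time, the measured TCP pose, the force, the opening and the grip force at its end, in the units of the state.
- readout.get_obs(): the state, without advancing time (a new reading comes with each control period).
- imaging.camera(name): name is "side" or "top" or "wrist"; returns a dict with "color" (384x512x3 uint8, red, green, blue), "fx", "fy", "cx", "cy" (pixels), "rvec" (rotation vector, rad) and "tvec" (3), from world to camera coordinates, as OpenCV has them. Camera axes: x right, y down, z forward; pixel columns grow to the right and rows downward; lengths in m; the calibration is good to about 2 mm. A picture is of the moment at which its call begins. There is no depth.
- manip.hand_in(): hands the job in; it is judged then, once.
The state is a dict: "clock": time; "joint_pos": joint angles; "joint_velocities": joint speeds; "tau": joint torques, N m; "position": TCP position; "ee_rot": TCP orientation; "ft_force": force on the tool from outside, world axes, zero at the start; "torque": the same for the moment, N m; "grip_width": opening from 0.0 (shut) to 1.0 (fully open); "grasp_force": force on a finger pad.
Only numpy, scipy, OpenCV 4.12 (cv2) and the standard library are available. Lean on these libraries where they do the work, as an engineer would, in place of code of your own. Each camera call takes 0.05 s, during which the arm holds its last target. There are 200 camera calls.

TASK

Find the depth of the bore in the steel die block: take the depth gauge out of its wooden stand, slide its rod into the bore and press it gently but firmly past the drag of the spring plungers until it bottoms. Then slide the brass stop disc down the rod until it lies flat on the block's top face, so that the length left showing can be read, and leave the gauge standing there, still bottomed. Do not use heavy force on the block, and leave the other things on the bench where they are.

Things in the scene. Friction and masses are not known exactly. Their poses are not given: they have to be found in the camera images.
- gauge_head (a point): middle of the red head of the loose upright depth gauge (0.13 to 0.2 kg in all). The head is 24 mm tall: a grip 24 mm in diameter and 20 mm tall (grasp from above) over a shoulder 32 mm in diameter and 4 mm thick, whose top is 8 mm below this point and on which fingertips can bear. z points up along the rod. At the start the stop disc's upper face is 5 to 8 mm below the shoulder
- gauge_foot (a point): centre of the lower end of the gauge's rod, 84 mm below gauge_head; the rod is steel, 12 mm in diameter, 72 mm long below the head, with dark rings every 5 mm; its foot tapers from 12 to 7 mm over the last 4 mm
- depth_gauge: the depth gauge (rod and head); origin at the centre of the lower end of the rod, z up along the rod. At the start it stands upright in the hole of the stand, its foot 46 mm below the stand's top face
- disc_face (a point): centre of the underside of the brass stop disc, 60 mm in diameter, 10 mm thick, which slides on the gauge's rod with about 3 N of friction. Push it down from above with two fingertips astride the 32 mm shoulder, or with one; with the gauge bottomed and the disc down, the head's top stands 38 to 52 mm above the disc's upper face
- gauge_stand: dark wooden block, fixed, 70x70x54 mm on an 86 mm square foot, with an upright hole 14.4 mm in diameter in the middle of its top; origin at the centre of its underside
- die_block: steel block 76x76 mm on a blue 112 mm square foot with four bolts, fixed, 70 mm tall in all, four brass screws in its sides; origin at the centre of its underside. The bore goes straight down from the centre of its top. It and the disc are hard: close the last few mm at 10 mm/s or less. It may bear 60 N in all, counting the plungers' constant squeeze of about 10 N on the rod
- bore_mouth (a point): centre of the bore's mouth, in the plane of the block's top face (70 mm above the bench). The blind bore is 13.6 mm in diameter with a 3 mm chamfer; its depth differs each time, 34 to 48 mm. Four spring plungers 18 mm down drag on the rod with roughly 3 to 6 N. A push of about 12 N bottoms the gauge; keep every push below 25 N
- seat (a joint): small sprung seat at the bottom of the bore, not visible: 0 (m) untouched, 0.002 when pressed fully down on its solid stop; it takes about 1.5 N to start and 3.5 N to press down, beside the drag. The rod bottoms when it is pressed down
- ring_box: bystander: dark ring box 55x55x40 mm, loose; origin at the centre of its underside
- emery_pack: bystander: blue pack 50x70x24 mm, loose; origin at the centre of its underside
- cream_pot: bystander: white pot 48 mm in diameter and 50 mm tall, loose; origin at the centre of its underside
There are look-alikes about, which are no part of the job. Leave any green or purple look-alike of the depth_gauge alone.

How it is judged:
By the outcome, as a careful person would: the job done as asked, in the order asked, and still so for the second after the job is handed in, with the robot touching nothing.
It also fails if it takes over 48 s, if anything falls off the work surface, if the arm or the gripper's body presses on something with over 40 N, if the wrist force passes 120 N, or if a joint passes its speed limit or range.

## Working session

There is one attempt and no reset: what is moved stays moved. The work goes in short steps, Python scripts to look and compute and a shell command to move; the robot and the scene stay as the last step left them, time stands still between calls to the robot, and variables do not carry over. Pictures are saved under pics/ and viewed, at most 10 in all, crops included, and the job is handed in when it is done.

```bash
mkdir -p pics; cat > h.py <<'E'
import numpy as np, cv2
from workcell import readout, imaging, manip
from scipy.spatial.transform import Rotation as R
def cam(n):
    c=imaging.camera(n); c['R']=cv2.Rodrigues(np.array(c['rvec'],float))[0]; c['t']=np.array(c['tvec'],float).ravel(); return c
def ray(c,u,v):
    d=c['R'].T@np.array([(u-c['cx'])/c['fx'],(v-c['cy'])/c['fy'],1.]); return -c['R'].T@c['t'], d/np.linalg.norm(d)
def onz(c,u,v,z):
    o,d=ray(c,u,v); return o+d*(z-o[2])/d[2]
def tri(rs):
    A=0;b=0
    for o,d in rs:
        P=np.eye(3)-np.outer(d,d);A=A+P;b=b+P@o
    p=np.linalg.solve(A,b); return p,[np.linalg.norm((np.eye(3)-np.outer(d,d))@(p-o)) for o,d in rs]
def proj(c,p):
    q=c['R']@np.array(p)+c['t']; return c['fx']*q[0]/q[2]+c['cx'],c['fy']*q[1]/q[2]+c['cy']
def save(c,f): cv2.imwrite('pics/'+f,cv2.cvtColor(c['color'],cv2.COLOR_RGB2BGR))
def blobs(c,lo,hi,amin=30):
    h=cv2.cvtColor(c['color'],cv2.COLOR_RGB2HSV); m=cv2.inRange(h,lo,hi)
    if lo[0]==0: m|=cv2.inRange(h,(172,lo[1],lo[2]),(180,255,255))
    n,l,s,ce=cv2.connectedComponentsWithStats(m)
    return [(tuple(s[i]),ce[i].round(1)) for i in range(1,n) if s[i][4]>=amin],l
E
cat > a.py <<'E'
from h import *
ims=[]
for n in ('side','top'):
    c=cam(n); ims.append(c['color']); print(n,c['fx'],c['cx'],c['cy'],'pos',(-c['R'].T@c['t']).round(3),'fwd',c['R'][2].round(3))
    for s,ce in blobs(c,(0,130,60),(8,255,255))[0]: print(s,ce)
    save(c,n+'0.png')
print(readout.get_obs())
E
python3 a.py
```

```text
side 368.7935977446214 258.0661805061119 194.79788971795656 pos [ 0.523 -0.905  0.639] fwd [ 0.035  0.851 -0.523]
(np.int32(63), np.int32(115), np.int32(49), np.int32(27), np.int32(884)) [ 84.9 127.4]
(np.int32(159), np.int32(132), np.int32(71), np.int32(22), np.int32(1207)) [193.1 142.4]
(np.int32(199), np.int32(206), np.int32(11), np.int32(13), np.int32(112)) [204.  212.2]
(np.int32(244), np.int32(217), np.int32(11), np.int32(14), np.int32(124)) [249.1 223.9]
(np.int32(187), np.int32(232), np.int32(13), np.int32(15), np.int32(142)) [192.8 239.2]
(np.int32(426), np.int32(235), np.int32(81), np.int32(99), np.int32(2959)) [462.9 286.9]
(np.int32(470), np.int32(242), np.int32(42), np.int32(99), np.int32(1751)) [496.2 300.3]
(np.int32(233), np.int32(251), np.int32(13), np.int32(18), np.int32(184)) [239.1 259.6]
(np.int32(182), np.int32(304), np.int32(13), np.int32(30), np.int32(155)) [189.6 317.7]
(np.int32(292), np.int32(305), np.int32(6), np.int32(9), np.int32(31)) [295.  309.3]
(np.int32(135), np.int32(309), np.int32(14), np.int32(16), np.int32(171)) [141.8 316.7]
(np.int32(167), np.
[... 1260 characters left out ...]
pos': array([ 1.18640327,  0.33279428, -0.06468483,  1.46088183,  0.02161632,
        1.34989375, -0.08850335]), 'joint_velocities': array([-0.00266803, -0.0020469 ,  0.0007267 , -0.00115374, -0.00047516,
       -0.00075294, -0.00153862]), 'tau': array([ 2.11827304e-03, -6.26746130e+01,  4.95676801e-02, -3.92429566e+01,
        1.62340509e-02,  6.98360309e-03, -6.52307972e-05]), 'position': array([ 0.22109007, -0.58424423,  0.24759274]), 'ee_rot': array([ 9.83682084e-01,  1.79914276e-01, -1.54303125e-04, -6.21835923e-04]), 'ft_force': array([ 0.78811739,  0.97256884, -0.02547693]), 'torque': array([-0.00094974, -0.04027858,  0.04944545]), 'grasp_force': 0.0, 'grip_width': 1.0002108525126336}
```

View pics/side0.png

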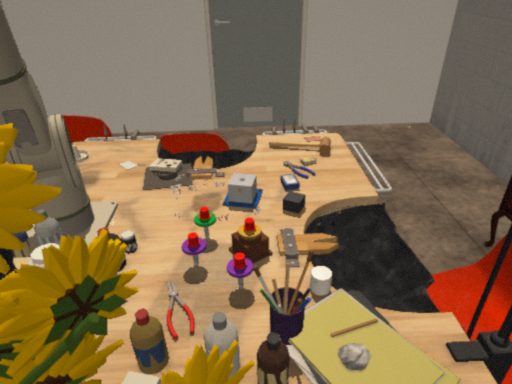

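View pics/top0.png

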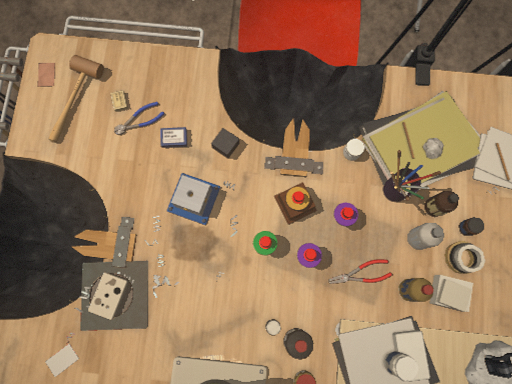

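The side view shows the target gauge (red head, brass disc) at about (249,224) in its dark stand, and the die block at about (242,186). In the top view they are at (298,197) and (193,195). Green and purple look-alikes stand nearby.

```bash
cat > b.py <<'E'
from h import *
s=cam('side');t=cam('top')
p,e=tri([ray(s,249.1,223.9),ray(t,297.8,197.2)]);print('head',p.round(4),np.round(e,4))
for n,a,b in(('purple1',(239.1,259.6),(309.9,254.5)),('purple2',(192.8,239.2),(346.8,213.1)),('green',(204,212.2),(264.9,242)),):
    print(n,tri([ray(s,*a),ray(t,*b)])[0].round(3),tri([ray(s,*a),ray(t,*b)])[1])
p,e=tri([ray(s,242,179),ray(t,194,194)]);print('blocktop',p.round(4),np.round(e,4))
print('mouth70',onz(t,194,194,.07).round(4))
a=cv2.resize(t['color'][165:265,150:330],None,fx=4,fy=4,interpolation=cv2.INTER_CUBIC)
b=cv2.resize(s['color'][165:265,170:350],None,fx=4,fy=2,interpolation=cv2.INTER_CUBIC)
cv2.imwrite('pics/crop1.png',cv2.cvtColor(np.vstack([a,b]),cv2.COLOR_RGB2BGR))
w=cam('wrist');print('wr',(-w['R'].T@w['t']).round(3),w['R'][2].round(3),w['fx'],w['R'][0].round(3)); 
o=readout.get_obs();print(R.from_quat(o['ee_rot']).as_matrix().round(3))
T=R.from_quat(o['ee_rot']).as_matrix().T;print('camintool',T@((-w['R'].T@w['t'])-o['position']))
E
python3 b.py
```

```text
head [ 0.5296 -0.1489  0.0884] [0.0005 0.0005]
purple1 [ 0.45  -0.194  0.004] [np.float64(0.051335304932076276), np.float64(0.0513353049320763)]
purple2 [ 0.448 -0.27   0.157] [np.float64(0.04155541772542274), np.float64(0.04155541772542267)]
green [ 0.411 -0.078  0.083] [np.float64(7.711297994370938e-05), np.float64(7.711297994382693e-05)]
blocktop [0.5146 0.1108 0.0746] [0.0009 0.0009]
mouth70 [0.5146 0.1113 0.07  ]
wr [ 0.291 -0.559  0.374] [-0.274 -0.103 -0.956] 274.0232791814434 [ 0.354 -0.935 -0.001]
[[ 0.935  0.354 -0.   ]
 [ 0.354 -0.935  0.001]
 [-0.    -0.001 -1.   ]]
camintool [ 0.07455947  0.00069485 -0.12641004]
```

View pics/crop1.png

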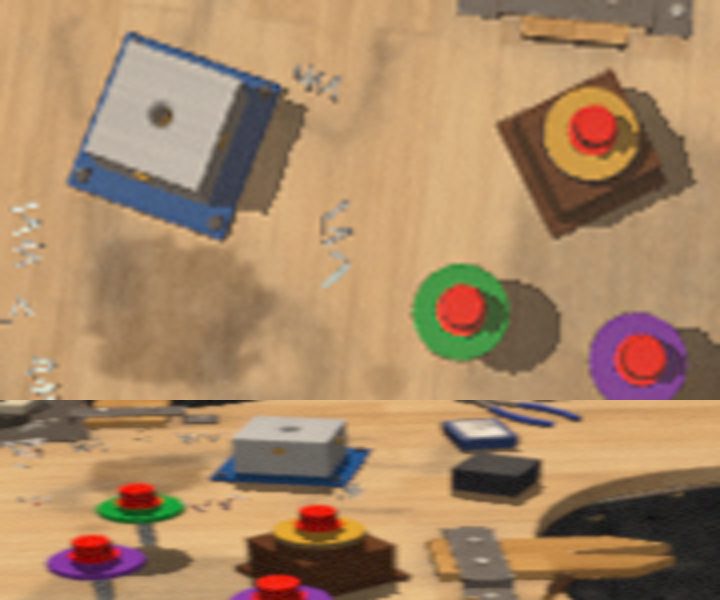

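The enlarged crop puts the bore mouth at top px (190,193.5) and side px (242.5,179.5), so about (0.515, 0.118, 0.07). The gauge head is at about (0.530, -0.149, 0.088), against 0.092 expected. I'll rise and move over the gauge.

```bash
python3 -m crank '[[0,0,-0.1,0],[0,0,-0.2,0],[0.08,-0.055,-0.2,0],[0.16,-0.11,-0.2,0],[0.24,-0.165,-0.2,0]]' 1 && python3 -m crank '[[0.08,-0.055,0,0],[0.16,-0.11,0,0],[0.24,-0.165,0,0],[0.32,-0.22,0,0],[0.40,-0.275,0,0]]' && python3 -m crank '[[0.08,-0.055,0,0],[0.16,-0.11,0,0],[0.24,-0.165,0,0],[0.32,-0.22,0,0],[0.40,-0.275,0,0]]' && python3 -m crank '[[0.06,-0.03,0.05,0],[0.06,-0.03,0.13,0],[0.06,-0.03,0.2,0],[0.06,-0.03,0.2,0]]'
cat > c.py <<'E'
from h import *
import sys
w=cam('wrist');o=readout.get_obs();save(w,sys.argv[1])
print(o['clock'],o['position'].round(4),o['joint_pos'].round(2),o['ft_force'].round(2),R.from_quat(o['ee_rot']).as_matrix().round(4).tolist())
for s,ce in blobs(w,(0,150,60),(8,255,255),100)[0]: print([int(x) for x in s],ce,onz(w,*ce,.096).round(4))
for s,ce in blobs(w,(15,110,90),(30,255,255),150)[0]: print('brass',[int(x) for x in s],ce)
E
python3 c.py w1.png
```

```text
clock: 0.67
position: [0.2882, -0.4879, 0.3288]
ee_rot: [0.984, 0.179, 0.0, 0.001]
ft_force: [1.4, 0.2, -0.5]
grip_width: 1.003
grasp_force: 0.0
clock: 1.08
position: [0.399, -0.3276, 0.3285]
ee_rot: [0.984, 0.18, 0.0, 0.0]
ft_force: [0.2, 0.1, 0.1]
grip_width: 1.0
grasp_force: 0.0
clock: 1.5
position: [0.5098, -0.1681, 0.3285]
ee_rot: [0.984, 0.18, 0.0, 0.0]
ft_force: [0.1, 0.4, 0.7]
grip_width: 1.003
grasp_force: 0.0
clock: 1.83
position: [0.5249, -0.1493, 0.2428]
ee_rot: [0.984, 0.18, -0.004, -0.002]
ft_force: [-1.0, -0.5, -0.6]
grip_width: 1.001
grasp_force: 0.0
1.8833 [ 0.5258 -0.1499  0.2461] [ 0.61  0.2  -0.47  1.65  0.09  1.32 -1.09] [ 0.91 -0.18 -0.14] [[0.9352, 0.3541, -0.0049], [0.3541, -0.9352, 0.0014], [-0.0041, -0.003, -1.0]]
[244, 164, 29, 30, 685] [258.3 178.2] [ 0.5335 -0.1516  0.096 ]
[336, 221, 31, 31, 600] [351.4 234.8] [ 0.5104 -0.2696  0.096 ]
[155, 234, 26, 22, 235] [170.  242.2] [ 0.4308 -0.0866  0.096 ]
[237, 276, 25, 31, 589] [249.  290.9] [ 0.4027 -0.1904  0.096 ]
[327, 308, 22, 11, 138] [337.2 313.5] [ 0.4107 -0.301   0.096 ]
brass [8, 0, 17, 35, 198] [16.
[... 175 characters left out ...]
]
brass [238, 0, 119, 90, 4031] [300.1  39.1]
brass [483, 0, 29, 21, 290] [500.2  10.4]
brass [423, 43, 32, 26, 185] [443.   55.8]
brass [468, 56, 44, 122, 4782] [490.9 116.6]
brass [382, 60, 40, 34, 190] [398.   70.3]
brass [163, 66, 17, 28, 160] [169.5  78.8]
brass [233, 85, 69, 33, 708] [268.6  99.9]
brass [380, 95, 19, 22, 150] [388.6 105.8]
brass [359, 107, 83, 116, 3367] [401.8 157.5]
brass [357, 108, 32, 41, 376] [371.7 130.9]
brass [26, 146, 73, 52, 1132] [ 61.4 172.2]
brass [231, 148, 55, 54, 1594] [258.  173.3]
brass [8, 179, 57, 43, 574] [ 37.3 199.7]
brass [437, 222, 52, 45, 529] [461.6 242.6]
brass [254, 301, 23, 32, 360] [263.7 315.7]
brass [392, 352, 45, 32, 683] [412.2 374.2]
```

View pics/w1.png

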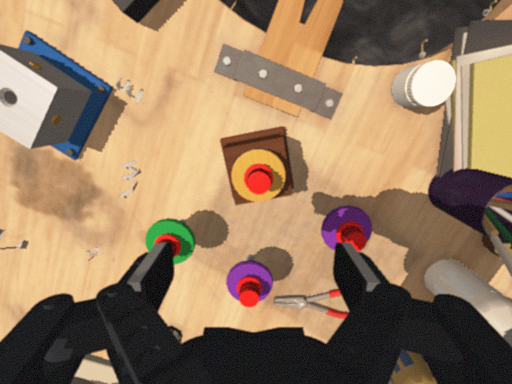

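The wrist view shows the gauge head at (258,178) with its disc in the stand, and the die block bore at (9,97). I'll come closer and look again.

```bash
python3 -m crank '[[0.013,0.005,0.09,0],[0.013,0.005,0.16,0],[0.013,0.005,0.2,0],[0.013,0.005,0.2,0],[0.013,0.005,0.2,0]]' | head -2
cat > d.py <<'E'
from h import *
w=cam('wrist');s=cam('side');t=cam('top');o=readout.get_obs()
print(o['clock'],o['position'].round(4),o['ft_force'].round(2))
save(w,'w2.png')
def big(c,z0):
    u,v=proj(c,(.5305,-.1495,z0)); B,l=blobs(c,(0,150,60),(8,255,255),60)
    return min(B,key=lambda b:np.hypot(b[1][0]-u,b[1][1]-v))
rs=[]
for c in (w,s,t):
    b=big(c,.092); print([int(x) for x in b[0]],b[1],onz(c,*b[1],.096).round(4)); rs.append(ray(c,*b[1]))
p,e=tri(rs);print('head',p.round(4),np.round(e,4))
# disc: ellipse of brass contour + head in wrist
h=cv2.cvtColor(w['color'],cv2.COLOR_RGB2HSV)
m=cv2.inRange(h,(15,120,90),(30,255,255))|cv2.inRange(h,(0,150,60),(8,255,255))|cv2.inRange(h,(172,150,60),(180,255,255))
u,v=proj(w,(.531,-.15,.074)); mm=np.zeros_like(m); cv2.circle(mm,(int(u),int(v)),60,255,-1)
cs=cv2.findContours(m&mm,cv2.RETR_EXTERNAL,cv2.CHAIN_APPROX_NONE)[0]; k=cv2.convexHull(max(cs,key=cv2.contourArea)); el=cv2.fitEllipse(k)
print('disc el',el,onz(w,*el[0],.0735).round(4))
E
python3 d.py
```

```text
clock: 2.3
position: [0.5334, -0.1507, 0.17]
2.45 [ 0.5341 -0.1506  0.1708] [ 0.46 -0.2   0.05]
[235, 191, 38, 41, 1205] [253.4 210.6] [ 0.5337 -0.1516  0.096 ]
[244, 217, 11, 14, 120] [249.2 224. ] [ 0.5303 -0.1595  0.096 ]
[346, 208, 7, 12, 67] [348.9 213.4] [ 0.4998 -0.276   0.096 ]
head [ 0.5205 -0.2076  0.121 ] [0.0616 0.0124 0.0681]
disc el ((253.14810180664062, 203.7888641357422), (66.26879119873047, 70.66022491455078), 84.53152465820312) [ 0.5316 -0.1522  0.0735]
```

View pics/w2.png

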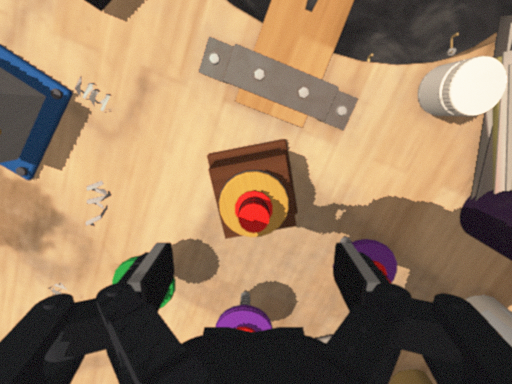

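The closer view shows the head at (253,211) and disc at (253,204), which gives an axis near (0.5325,-0.1515), and nothing blocks the fingers. I'll descend and grasp.

```bash
python3 -m crank '[[-0.005,0.001,0.06,0],[-0.005,0.001,0.11,0],[-0.005,0.001,0.145,0],[-0.005,0.001,0.165,0],[-0.005,0.001,0.165,0]]' | sed -n 2,4p;  python3 -m crank '[[0,0,0,0],[0,0,0,0],[0,0,0,0],[0,0,0,0],[0,0,0,0]]' -1 50;  python3 -m crank '[[0,0,0,0],[0,0,0,0],[0,0,0,0],[0,0,0,0],[0,0,0,0]]'
```

```text
position: [0.5309, -0.1513, 0.1019]
ee_rot: [0.984, 0.18, -0.0, -0.0]
ft_force: [-0.6, 0.7, -0.7]
clock: 3.28
position: [0.5314, -0.1513, 0.1029]
ee_rot: [0.984, 0.18, 0.0, 0.0]
ft_force: [0.1, -0.5, -0.2]
grip_width: 0.295
grasp_force: 0.0
clock: 3.7
position: [0.5317, -0.1513, 0.103]
ee_rot: [0.984, 0.18, 0.001, 0.0]
ft_force: [-0.2, 0.1, 5.7]
grip_width: 0.253
grasp_force: 48.8
```

```bash
python3 -m crank '[[0,0,-0.01,0],[0,0,-0.03,0],[0,0,-0.06,0],[0,0,-0.1,0],[0,0,-0.14,0]]';  python3 -m crank '[[0,0,-0.05,0],[0,0,-0.1,0],[0,0,-0.13,0],[0,0,-0.13,0],[0,0,-0.13,0]]'; python3 c.py w3.png | grep -v brass
```

```text
clock: 4.12
position: [0.5309, -0.1511, 0.1596]
ee_rot: [0.984, 0.18, -0.0, -0.0]
ft_force: [0.3, -0.4, -1.2]
grip_width: 0.252
grasp_force: 49.0
clock: 4.53
position: [0.5312, -0.1513, 0.2106]
ee_rot: [0.984, 0.18, 0.0, 0.0]
ft_force: [0.4, -0.5, -1.8]
grip_width: 0.254
grasp_force: 49.0
4.5833 [ 0.5307 -0.1512  0.2096] [ 0.6   0.23 -0.47  1.69  0.11  1.25 -1.1 ] [-1.12  0.4  -1.9 ] [[0.9353, 0.3539, -0.0008], [0.3539, -0.9353, 0.0], [-0.0007, -0.0003, -1.0]]
[232, 219, 44, 64, 2349] [253.1 250.9] [ 0.4779 -0.1723  0.096 ]
[340, 238, 33, 35, 827] [356.3 255. ] [ 0.5097 -0.2692  0.096 ]
[136, 253, 33, 31, 599] [151.  266.1] [ 0.4259 -0.0828  0.096 ]
[231, 298, 27, 35, 714] [244.2 314.4] [ 0.4041 -0.1901  0.096 ]
```

View pics/w3.png

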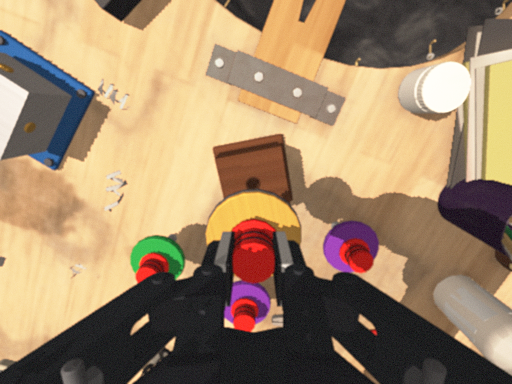

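The gauge is held upright and clear of the stand, and the stand hole shows at (253,184). At equal height above the block, the bore should appear at that same pixel when aligned, so I'll use that to servo.

```bash
python3 -m crank '[[0.02,-0.06,-0.04,0],[0.045,-0.145,-0.04,0],[0.07,-0.23,-0.04,0],[0.095,-0.31,-0.04,0],[0.12,-0.39,-0.04,0]]' | sed -n 2p;  python3 -m crank '[[0.025,-0.08,0,0],[0.05,-0.16,0,0],[0.07,-0.22,0,0],[0.08,-0.25,0,0],[0.08,-0.25,0,0]]'|sed -n 2p;python3 -m crank '[[0,0,0,0],[0,0,0,0],[0,0,0,0],[0,0,0,0]]'|sed -n 2,4p; python3 c.py w4.png | head -1
cat > e.py <<'E'
from h import *
def dark(f,u,v,r):
    g=cv2.cvtColor(cv2.imread('pics/'+f),cv2.COLOR_BGR2GRAY); p=g[v-r:v+r,u-r:u+r]; th=cv2.threshold(p,0,255,cv2.THRESH_OTSU)[0]
    n,l,s,c=cv2.connectedComponentsWithStats((p<th).astype(np.uint8))
    for i in range(1,n):
        if s[i][4]>15: print(f,th,s[i].tolist(),(c[i]+[u-r,v-r]).round(1))
dark('w3.png',253,184,9)
a=[cv2.resize(cv2.imread('pics/'+f)[130:230,190:310],None,fx=3.3,fy=4,interpolation=cv2.INTER_CUBIC) for f in('w3.png','w4.png')]
cv2.imwrite('pics/c2.png',np.hstack(a))
E
python3 e.py
```

```text
position: [0.5197, 0.0131, 0.2249]
position: [0.5139, 0.1203, 0.225]
position: [0.5155, 0.1152, 0.226]
ee_rot: [0.984, 0.179, -0.0, 0.0]
ft_force: [-0.2, 0.3, -1.4]
5.8 [0.5154 0.1155 0.2261] [ 0.29  0.19 -0.66  1.72  0.12  1.27 -1.61] [-0.06 -0.45 -0.81] [[0.9358, 0.3524, -0.0002], [0.3524, -0.9358, -0.0003], [-0.0003, 0.0002, -1.0]]
w3.png 71.0 [2, 2, 14, 13, 156] [252.6 183.4]
```

View pics/c2.png

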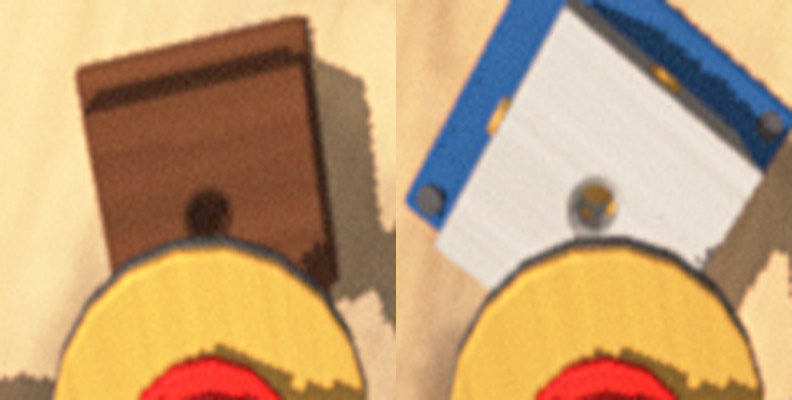

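The crop puts the stand hole at (253.0,182.8) and the bore at (250.0,181.0). I need about 2 mm along tool +x and 3.3 mm along tool -y. I'll correct and descend until the foot is just above the mouth.

```bash
python3 -m crank '[[0.005,-0.008,0.03,0],[0.005,-0.008,0.07,0],[0.005,-0.008,0.11,0],[0.005,-0.008,0.135,0],[0.005,-0.008,0.135,0]]' |sed -n 2,4p;python3 -m crank '[[0,0,0,0],[0,0,0,0],[0,0,0.002,0],[0,0,0.004,0],[0,0,0.006,0]]'|sed -n 2,4p; for i in 1; do python3 - <<'E'
from h import *
s=cam('side');save(s,'s3.png')
u,v=proj(s,(.5165,.12,.07));print(u,v)
cv2.imwrite('pics/s3c.png',cv2.resize(cv2.cvtColor(s['color'],cv2.COLOR_RGB2BGR)[110:220,180:300],None,fx=5,fy=5,interpolation=cv2.INTER_CUBIC))
E
done
```

```text
position: [0.5148, 0.1198, 0.1696]
ee_rot: [0.984, 0.18, -0.002, -0.0]
ft_force: [-0.8, 0.3, -2.0]
position: [0.5163, 0.1203, 0.1703]
ee_rot: [0.984, 0.18, 0.0, 0.0]
ft_force: [-0.2, 0.6, -0.5]
242.35027754531612 178.92289683831476
```

View pics/s3c.png

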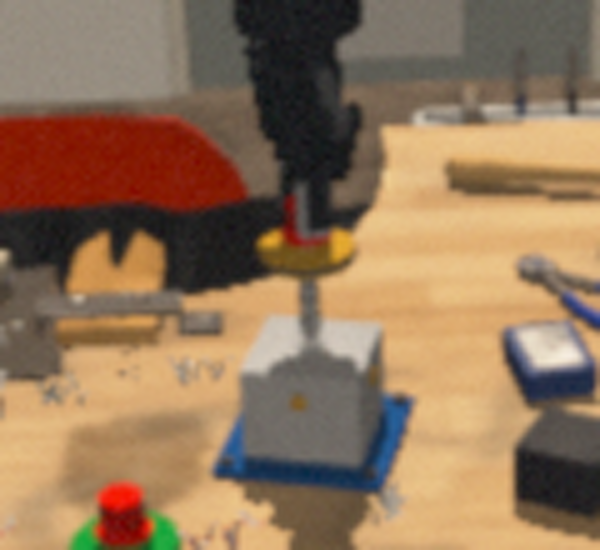

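The rod foot, at full-image px (242.4,179.4), is right over the bore mouth. Next is a slow descent.

```bash
for i in 1 2; do python3 -m crank '[[0,0,0.003,0],[0,0,0.006,0],[0,0,0.009,0],[0,0,0.012,0],[0,0,0.015,0]]'|grep -E 'pos|ft'; done;  python3 -m crank '[[0,0,0.003,0],[0,0,0.006,0],[0,0,0.008,0],[0,0,0.01,0],[0,0,0.012,0]]'|grep -E 'pos|ft|rot'
```

```text
position: [0.5161, 0.1202, 0.1637]
ft_force: [0.9, -0.2, -1.1]
position: [0.5162, 0.12, 0.1578]
ft_force: [0.9, -1.1, -2.0]
position: [0.5162, 0.1201, 0.1531]
ee_rot: [0.984, 0.18, 0.0, 0.0]
ft_force: [0.7, -1.2, 0.3]
```

```bash
for i in 1 2 3 4; do python3 -m crank '[[0,0,0.002,0],[0,0,0.004,0],[0,0,0.006,0],[0,0,0.008,0],[0,0,0.01,0]]'|grep -E 'pos|ft|grip'; done
```

```text
position: [0.5161, 0.1201, 0.1491]
ft_force: [0.9, -1.6, -0.1]
grip_width: 0.248
position: [0.5163, 0.1202, 0.1453]
ft_force: [0.4, -2.7, 1.9]
grip_width: 0.25
position: [0.5161, 0.1202, 0.141]
ft_force: [1.2, -2.7, 1.7]
grip_width: 0.25
position: [0.5161, 0.1202, 0.137]
ft_force: [0.7, -3.2, 3.2]
grip_width: 0.252
```

```bash
for i in 1 2 ; do python3 -m crank '[[0,0.0005,0.0015,0],[0,0.001,0.003,0],[0,0.001,0.0045,0],[0,0.001,0.006,0],[0,0.001,0.0075,0]]'|grep -E 'pos|ft|grip_w'; done
```

```text
position: [0.5161, 0.12, 0.134]
ft_force: [0.4, -1.3, 1.9]
grip_width: 0.248
position: [0.5165, 0.1197, 0.1313]
ft_force: [0.8, 0.7, 4.3]
grip_width: 0.252
```

```bash
for i in 1 2 ; do python3 -m crank '[[0,0,0.0015,0],[0,0,0.003,0],[0,0,0.0045,0],[0,0,0.006,0],[0,0,0.0075,0]]'|grep -E 'pos|ft|grip_w'; done
```

```text
position: [0.5176, 0.12, 0.1297]
ft_force: [-1.6, -0.5, 20.2]
grip_width: 0.253
position: [0.5191, 0.1206, 0.1292]
ft_force: [-5.1, -3.3, 37.7]
grip_width: 0.248
```

That overshot my intended push: 38 N, above the 25 N guide though within the 60 N block limit. I'm easing off straight away.

```bash
python3 -m crank '[[0,0,-0.006,0],[0,0,-0.01,0],[0,0,-0.01,0]]'; python3 -m crank '[[0,0,0,0],[0,0,0,0]]'
```

```text
clock: 11.52
position: [0.5169, 0.1197, 0.1301]
ee_rot: [0.984, 0.18, 0.001, 0.0]
ft_force: [0.5, -0.4, 10.5]
grip_width: 0.252
grasp_force: 50.1
clock: 11.68
position: [0.5171, 0.1198, 0.13]
ee_rot: [0.984, 0.18, 0.001, 0.0]
ft_force: [-1.2, -0.9, 11.0]
grip_width: 0.246
grasp_force: 50.2
```

Now bottomed at about 11 N, with depth roughly 35 mm. I'll release slightly and press once more with the fingertips on the shoulder, so the release doesn't leave the gauge lifted.

```bash
python3 -m crank '[[0,0,0,0],[0,0,0,0],[0,0,0,0],[0,0,0,0]]' -0.42 ; python3 -m crank '[[0,0,0.001,0],[0,0,0.002,0],[0,0,0.003,0],[0,0,0.003,0]]'
```

```text
clock: 12.02
position: [0.5162, 0.1194, 0.1289]
ee_rot: [0.984, 0.18, -0.0, 0.0]
ft_force: [0.9, 0.6, 2.6]
grip_width: 0.292
grasp_force: 1.2
clock: 12.35
position: [0.5166, 0.1195, 0.1281]
ee_rot: [0.984, 0.18, 0.0, 0.0]
ft_force: [0.3, -1.1, 5.8]
grip_width: 0.287
grasp_force: 2.7
```

```bash
python3 -m crank '[[0,0,0.001,0],[0,0,0.002,0],[0,0,0.002,0]]' | grep -E 'pos|ft|gra'; python3 -m crank '[[0,0,0.001,0],[0,0,0.001,0]]'| grep -E 'pos|ft|gra'
```

```text
position: [0.517, 0.1197, 0.1279]
ft_force: [0.0, -1.3, 8.6]
grasp_force: 4.7
position: [0.5173, 0.1197, 0.1278]
ft_force: [0.5, -1.7, 10.8]
grasp_force: 5.7
```

```bash
python3 -m crank '[[0,0,0.001,0],[0,0,0.001,0],[0,0,0.001,0]]'| grep -E 'pos|ft|gra'; python3 -m crank '[[0,0,-0.008,0],[0,0,-0.014,0]]'| grep -E 'pos|ft|gra'; python3 -m crank '[[0,0,0,0],[0,0,0,0],[0,0,0,0],[0,0,0,0],[0,0,0,0]]' 0.02
```

```text
position: [0.5175, 0.1198, 0.1278]
ft_force: [-0.4, -0.3, 13.6]
grasp_force: 6.8
position: [0.516, 0.1195, 0.1318]
ft_force: [-0.5, -0.0, -1.0]
grasp_force: 0.0
clock: 13.6
position: [0.5162, 0.1194, 0.1317]
ee_rot: [0.984, 0.18, -0.0, 0.0]
ft_force: [-0.4, -0.5, 0.2]
grip_width: 0.509
grasp_force: 0.0
```

```bash
python3 -m crank '[[0,0,0.006,0],[0,0,0.012,0],[0,0,0.018,0],[0,0,0.022,0],[0,0,0.024,0]]'| grep -E 'pos|ft'; for i in 1 2 3; do python3 -m crank '[[0,0,0.002,0],[0,0,0.004,0],[0,0,0.006,0],[0,0,0.008,0],[0,0,0.01,0]]'| grep -E 'pos|ft'; done
```

```text
position: [0.5162, 0.1194, 0.1218]
ft_force: [-0.5, -0.5, 0.2]
position: [0.5164, 0.1195, 0.1183]
ft_force: [-0.3, 0.9, -0.6]
position: [0.5165, 0.1196, 0.1144]
ft_force: [0.2, -0.2, 2.9]
position: [0.5163, 0.1195, 0.1102]
ft_force: [-0.7, 0.6, 4.6]
```

```bash
for i in 1 2; do python3 -m crank '[[0,0,0.002,0],[0,0,0.004,0],[0,0,0.006,0],[0,0,0.008,0],[0,0,0.01,0]]'| grep -E 'pos|ft'; done; python3 -m crank '[[0,0,0.0015,0],[0,0,0.003,0],[0,0,0.0045,0],[0,0,0.006,0]]'| grep -E 'pos|ft'
```

```text
position: [0.5163, 0.1195, 0.1062]
ft_force: [-1.2, 0.2, 2.8]
position: [0.5163, 0.1195, 0.1022]
ft_force: [-0.5, 0.4, 2.6]
position: [0.5164, 0.1194, 0.0998]
ft_force: [-0.9, 0.8, 2.4]
```

```bash
python3 -m crank '[[0,0,0.0015,0],[0,0,0.003,0],[0,0,0.0045,0],[0,0,0.006,0]]'| grep -E 'pos|ft'
```

```text
position: [0.5163, 0.1195, 0.0974]
ft_force: [-1.5, 1.3, 3.1]
```

```bash
python3 -m crank '[[0,0,0.0015,0],[0,0,0.003,0],[0,0,0.0045,0]]'| grep -E 'pos|ft'
```

```text
position: [0.5163, 0.1195, 0.0956]
ft_force: [-2.1, -0.4, 4.1]
```

```bash
python3 -m crank '[[0,0,0.0015,0],[0,0,0.003,0],[0,0,0.0045,0]]'| grep -E 'pos|ft'
```

```text
position: [0.5162, 0.1194, 0.095]
ft_force: [-10.8, -4.2, 25.8]
```

```bash
python3 -m crank '[[0,0,0.0015,0],[0,0,0.0025,0],[0,0,0.0025,0]]'| grep -E 'pos|ft'
```

```text
position: [0.5162, 0.1195, 0.095]
ft_force: [-14.5, -4.1, 30.9]
```

The disc is seated, with a stiff stop at TCP z 0.095. The push rose higher than I wanted, so I'm backing off now and retracting.

```bash
python3 -m crank '[[0,0,-0.006,0],[0,0,-0.012,0],[0,0,-0.02,0],[0,0,-0.03,0]]'| grep -E 'pos|ft'; python3 -m crank '[[0,0,-0.03,0],[0,0,-0.08,0],[0,0,-0.14,0],[0,0,-0.18,0],[0,0,-0.18,0]]'| grep -E 'clock|pos|ft'; python3 -m crank '[[-0.05,0.0,-0.05,0],[-0.1,0,-0.1,0],[-0.1,0,-0.1,0]]'|grep -E 'pos'
python3 - <<'E'
from h import *
s=cam('side');w=cam('wrist');save(w,'w9.png')
u,v=[int(x) for x in proj(w,(.516,.12,.09))];print(u,v)
v=min(max(v,75),309);u=min(max(u,75),437)
a=cv2.resize(w['color'][v-75:v+75,u-75:u+75],(400,400),interpolation=cv2.INTER_CUBIC)
b=cv2.resize(s['color'][150:210,212:272],(400,400),interpolation=cv2.INTER_CUBIC)
cv2.imwrite('pics/fin.png',cv2.cvtColor(np.hstack([a,b]),cv2.COLOR_RGB2BGR))
E
```

```text
position: [0.5162, 0.1193, 0.1047]
ft_force: [0.2, 0.8, 0.2]
clock: 18.27
position: [0.5181, 0.1202, 0.1811]
ft_force: [0.8, 0.7, 1.1]
position: [0.4781, 0.1051, 0.2201]
251 149
```

View pics/fin.png

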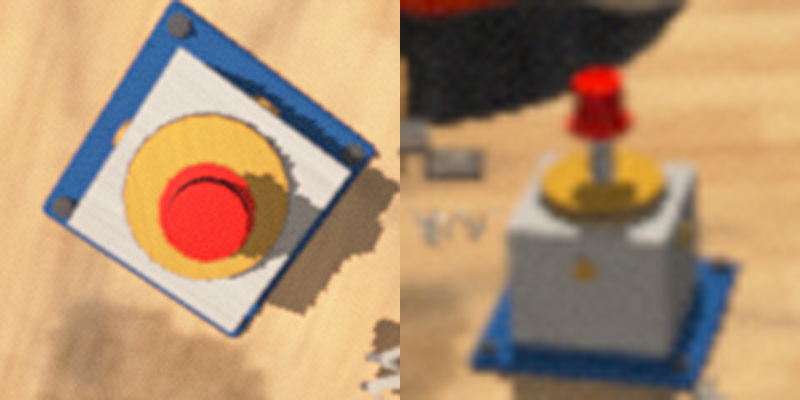

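The final view shows the disc lying flat on the block, the gauge upright in the bore, and the gripper clear of everything. Handing in.

```bash
python3 -c "from workcell import manip; print(manip.hand_in())"
```

```text
the job is handed in; nothing more can be done
None
```

The gauge stands bottomed in the bore (about 35 mm deep by arm position) with the brass disc flat on the block, and the job is handed in; two pushes briefly went over your 25 N limit, about 38 N while bottoming and 31 N seating the disc, though within the block's 60 N limit.

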